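# Feed the analyser from the bottom of the cartridge magazine

## Robot

A 7-joint arm with a two-finger parallel gripper is mounted at the origin on a cart in front of the work surface, level with it; the furniture and walls round the work are solid. World frame = base frame: x ahead of the robot, y to its left, z up, the work surface at z = 0. Lengths are in m, angles in rad, forces in N, time in s.
With the tool pointing down it reaches from about 0.4 to 0.85 m from the base axis. Payload 6.9 kg.
Tool frame: the origin (TCP) lies midway between the tips of the shut fingers; the grasp point (between the pads) lies 19 mm behind it; z points along the fingers, y is the line along which they close (so a half turn about z gives the same grasp; the last joint's range is limited). The gripper opens to 85 mm and grips with 20 to 120 N. Pads are 22 mm wide; open, the fingers measure 114 mm over their backs; the gripper's body (76 mm by 85 mm) begins 54 mm behind the grasp point. The pads swing forward as they close: fully open they stand 13 mm farther back than shut.
Start: joints at [1.298, 0.507, -0.238, 1.5, 0.126, 1.149, -0.155], TCP at [0.231, -0.581, 0.231] pointing down, gripper open.
Joint ranges: [-3.08, 3.08], [-0.24, 2.05], [-1.43, 1.35], [0, 2.5], [-1.52, 4.66], [0.17, 1.96], [-2.89, 2.89]. Speed limits (rad/s): [2.39, 2.39, 3.14, 3.14, 3.14, 3.14, 3.14].

## Interface

Orientations are given as [roll, pitch, yaw] about the fixed x, y, z axes, in that order (R = Rz(yaw) Ry(pitch) Rx(roll)).
In Python, from cell import read_state, get_image, camera_info, hand_in, regions_of, landmark_of gives the robot as it stands.
- The arm moves only by the tool carry_out, never from a script. Its argument "rows" is a list of rows, each a list of 5 numbers: the shift along the tool's x, y, z in m, then the turn about the tool's z in rad, then the opening, from 0 (shut) to 1 (fully open). A call has 1 to 10 rows; each row shifts and turns the commanded pose from where the row before left it, along the tool's axes as they then stand; what a row does not reach is not made up. A row lasts 1/12 s, in which the tool goes at most 41.7 mm and 7.16 degrees, less where a joint would pass 70% of its speed; a pose out of reach is approached as far as the arm can. A call with a gripper value outside its range is refused whole. The fingers move at their own pace and stop on an object; the grip force is fixed at half the most. Time passes only in rows, so rows that do not move let the fingers close. It gives the time, the measured TCP pose, the force, the opening and the grip force at its end, in the units of the state.
- read_state(): the state, without advancing time (a new reading comes with each control period).
- get_image(name): name is "scene" or "top"; returns the picture (384x512x3 uint8, blue, green, red); there is no depth.
- camera_info(name): a dict with "vfov" (degrees; the focal length in pixels is half the picture's height over the tangent of half this angle, whatever the lens; pixels are square), "cx", "cy" (the principal point, pixels), "k1" (the pictures are not rectified: a ray, as slopes to the right and down, at radius r is drawn at 1 + k1 r^2 times it, then the intrinsics apply), "rvec" (rotation vector, rad) and "tvec" (3), from world to camera coordinates, as OpenCV has them. Camera axes: x right, y down, z forward; pixel columns grow to the right and rows downward; lengths in m; the calibration is good to about 2 mm. A picture is of the moment at which its call begins. camera_info takes no time and is no camera call.
- hand_in(): hands the job in; it is judged then, once.
Trained networks look in the newest picture that a camera, given by its name, has taken for a name from the list of things; names that differ only in an ending like _2 or _b are one class to them, and where a whole thing is asked for, a point or a joint stands for the part that bears it (a point fixed in the world has none). Each returns a list of dicts, best first, with "confidence" (0 to 1); they miss things now and then, are a little off and sometimes report something else, mostly with a low value. They report only what shows in the picture. A call takes as long as a camera call.
- regions_of(name, camera): "mask" (384x512 bool, what is visible of it) and "at" ([column, row] in pixels, amid what is visible of it).
- landmark_of(name, camera): "at" ([column, row] in pixels: a listed point, or the origin of a listed thing).
The state is a dict: "t": time; "joints": joint angles; "qd": joint speeds; "joint_torque": joint torques, N m; "tool_pos": TCP position; "tool_rot": TCP orientation; "ft_force": force on the tool from outside, world axes, zero at the start; "ft_torque": the same for the moment, N m; "gripper_width": finger opening in m; "gripper_force": force on a finger pad.
Only numpy, scipy, OpenCV 4.12 (cv2) and the standard library are available. Lean on these libraries where they do the work, as an engineer would, in place of code of your own. Each camera call takes 0.05 s, during which the arm holds its last target. There are 200 camera calls.

## Task

Take the lowest test cartridge from the gravity magazine: push the black ejector knob in as far as it goes so that the cartridge's nose comes out under the gate, let the knob spring back, and draw the cartridge straight out, leaving the other three in the magazine to drop down one place. Lay it face up on the loading lane, crosswise like the two cartridges already waiting there and behind them, then push the row along the lane as one block until the first cartridge is fully home against the stop inside the analyser and all three lie square and touching. Do not disturb the brown bottle or the white media bottle.

Things in the scene. Friction and masses are not known exactly. Their poses are not given: they have to be found in the camera images.
- magazine: Fixed open-topped aluminium tower with side windows on a long base, holding a flat pile of 4 cartridges. Origin: tower centre on the bench; -x is the draw direction, +x points to the ejector knob. Tower x -73 to +73, 72 wide, 114 mm high; cavity 134 x 60; steel floor at z = 36, running on in front as a 58 mm wide tongue to x = -117; base 84 wide, 8 thick, x -108 to +170.
- gate (a point): Middle of the gate at the tower's front outside face, on the floor (magazine x = -73, z = 36 mm). The front wall ends 21 mm above the floor, so only the lowest cartridge can pass; it holds back the others. A cartridge drawn level clears the lane's guides (top at z = 20) and the waiting row (top at z = 30).
- pusher (a joint): Ejector slide in m: 0 at rest, 0.057 fully in (toward magazine -x). A spring (1.3 to 2.7 N) returns it when let go; pushing it loaded takes 3 to 6 N. It shoves the lowest cartridge along (less 1 to 3 mm of play): at full stroke its nose stands 45 to 49 mm out of the gate, the pile still rests on its rear, and it stays out when the slide springs back.
- pusher_knob (a point): Centre of the head of the black upright ejector knob; at rest at magazine x = +146, y = 0, z = 81 mm. Head 26 mm diameter, from z = 75 to 91 mm; neck 12 mm diameter below it, from z = 55 to 69 mm. It moves with the slide toward magazine -x, to x = +89 at full stroke; a finger behind it (on its +x side) can push it.
- stack_1: The lowest cartridge in the magazine, the one to take: white flat block 130 long (its x) x 56 wide (its y) x 18 mm high, 80 g; both ends are undercut by 4 mm over the lower 6 mm. Grey grip ribs on the nose (its -x end), foil and round port on its upper face (+z). Origin: centre of the underside. All six cartridges are alike. In the magazine the nose points to the gate.
- stack_2: Second cartridge from below in the magazine at the start.
- stack_3: Third cartridge from below in the magazine at the start.
- stack_4: Topmost cartridge in the magazine at the start.
- analyser: Fixed white bench analyser, 210 wide, 200 deep, 165 mm high, with a lane in front. Origin: on the bench, lane centre, at the mouth; +x runs along the lane inward. Lane top z = 12, 150 wide, from x = -245. Guides 8 mm high above it at y = -68 and +68 from the mouth to x = -145, flaring outward to x = -173, open beyond. Mouth 136 wide, ceiling 28 mm above the lane, stop inside at x = +52.
- lane_load (a point): Middle of the open loading end of the lane (analyser x = -203, z = 12 mm), on the lane surface; axes as the analyser's. A cartridge laid crosswise here is clear of the waiting row.
- row_1: First waiting cartridge on the lane, nearest the analyser, lying crosswise (its long x axis across the lane, nose to the analyser's -y side), 35 to 50 mm short of the stop at the start. Origin: centre of the underside.
- row_2: Second waiting cartridge on the lane, 1 to 6 mm behind the first, crosswise in the same way.
- brown_bottle: Bystander: upright brown bottle with black cap, 42 mm diameter, 72 mm high; origin at the centre of its underside.
- media_bottle: Bystander: upright white bottle with orange cap, 73 mm diameter, 170 mm high; origin at the centre of its underside.

How it is judged:
By the outcome, as a careful person would: the job done as asked, in the order asked, and still so for the second after the job is handed in, with the robot touching nothing.
It also fails if it takes over 61 s, if anything falls off the work surface, if the arm or the gripper's body presses on something with over 40 N, if the wrist force passes 120 N, or if a joint passes its speed limit or range.

## Working session

There is one attempt and no reset: what is moved stays moved. The work goes in short steps, Python scripts to look and compute and a tool call to move; the robot and the scene stay as the last step left them, time stands still between calls to the robot, and variables do not carry over. Pictures are saved under pics/ and viewed, at most 10 in all, crops included, and the job is handed in when it is done.

Besides the shell and the picture viewer there is one more tool, called after ">>>" as a command line: name --pt "numbers of a row" for each row, then --argument value for the rest. carry_out: Moves the arm, as the interface text tells. Its arguments: {"type":"object","properties":{"rows":{"type":"array"}},"required":["rows"]}

```bash
mkdir -p pics; cat > h.py <<'E'
import numpy as np, cv2
from cell import *
def cam(n):
    c=camera_info(n); f=192/np.tan(np.radians(c["vfov"])/2)
    R=cv2.Rodrigues(np.array(c["rvec"],float))[0]; return c,f,R,np.array(c["tvec"],float).ravel()
def ray(n,uv):
    c,f,R,t=cam(n); d=np.array([(uv[0]-c["cx"])/f,(uv[1]-c["cy"])/f]); s=d.copy()
    for _ in range(30): s=d/(1+c["k1"]*(s@s))
    v=R.T@np.array([s[0],s[1],1]); return -R.T@t,v/np.linalg.norm(v)
def atz(n,uv,z):
    o,v=ray(n,uv); return o+v*(z-o[2])/v[2]
def proj(n,P):
    c,f,R,t=cam(n); p=R@np.array(P,float)+t; s=p[:2]/p[2]; s=s*(1+c["k1"]*(s@s)); return s*f+[c["cx"],c["cy"]]
E
python3 - <<'E'
from h import *
np.set_printoptions(precision=4,suppress=True)
for n in("scene","top"):
    cv2.imwrite(f"pics/{n}0.png",get_image(n)); print(n,-cam(n)[2].T@cam(n)[3])
Z=dict(magazine=0,gate=.036,pusher_knob=.081,analyser=0,lane_load=.012,row_1=.012,stack_1=.09,brown_bottle=0,media_bottle=0)
for k,z in Z.items():
    for n in("scene","top"):
        for d in landmark_of(k,n)[:3]:
            print(k,n,np.round(d["at"],1),round(d["confidence"],2),atz(n,d["at"],z))
s=read_state(); print(s["t"],s["tool_pos"],s["tool_rot"],s["gripper_width"])
E
```

```text
scene [0.0731 0.1431 0.8186]
top [ 0.4704 -0.1339  1.1433]
magazine scene [249.3 274.9] 0.95 [ 0.4946 -0.0563  0.    ]
magazine top [219.2 248. ] 0.72 [ 0.5064 -0.0419  0.    ]
gate scene [275.3 250.5] 0.93 [ 0.5012 -0.127   0.036 ]
gate top [253.3 247.8] 0.94 [ 0.5053 -0.1225  0.036 ]
gate top [250.5 170.9] 0.48 [ 0.6834 -0.117   0.036 ]
pusher_knob scene [177. 293.] 0.41 [0.4874 0.1063 0.081 ]
pusher_knob top [156.9 255.1] 0.81 [0.4884 0.089  0.081 ]
analyser top [358.1 182. ] 0.76 [ 0.6615 -0.3756  0.    ]
analyser top [355.1 209.3] 0.4 [ 0.5954 -0.3658  0.    ]
lane_load scene [360.9 227. ] 0.84 [ 0.4675 -0.3466  0.012 ]
row_1 scene [336.9 191.2] 0.8 [ 0.5888 -0.3641  0.012 ]
row_1 scene [325.9 177.4] 0.77 [ 0.6425 -0.3676  0.012 ]
row_1 scene [232.2 206. ] 0.24 [ 0.6803 -0.1098  0.012 ]
row_1 top [355.3 210.3] 0.96 [ 0.5918 -0.3638  0.012 ]
row_1 top [359.5 187.3] 0.66 [ 0.6467 -0.3759  0.012 ]
stack_1 scene [243.6 254.1] 0.8 [ 0.4967 -0.0476  0.09  ]
stack_1 scene [244.2 269.7] 0.48 [ 0.4637 -0.0313  0.09  ]
stack_1 scene [244.5 263.7] 0.46 [ 0.4757 -0.0384  0.09  ]
stack_1 top [216.7 251.7] 0.87 [ 0.4956 -0.0437  0.09  ]
brown_bottle scene [231.7 208. ] 0.68 [ 0.6842 -0.1096  0.    ]
brown_bottle top [251.3 169.4] 0.82 [ 0.694  -0.1184  0.    ]
media_bottle scene [242.7 167.7] 0.89 [ 0.7948 -0.1997  0.    ]
media_bottle top [280.4 130. ] 0.84 [ 0.7916 -0.1898  0.    ]
1.0 [ 0.2311 -0.5807  0.2313] [-3.1416 -0.      0.3788] 0.08507445763377373
```

```bash
python3 - <<'E'
import cv2
for n,(x0,y0,x1,y1) in dict(scene=(130,120,450,360),top=(120,90,440,330)).items():
    cv2.imwrite(f"pics/{n}0c.png",cv2.resize(cv2.imread(f"pics/{n}0.png")[y0:y1,x0:x1],None,fx=2.5,fy=2.5,interpolation=cv2.INTER_CUBIC))
E
```

```text
(no output)
```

View pics/scene0c.png

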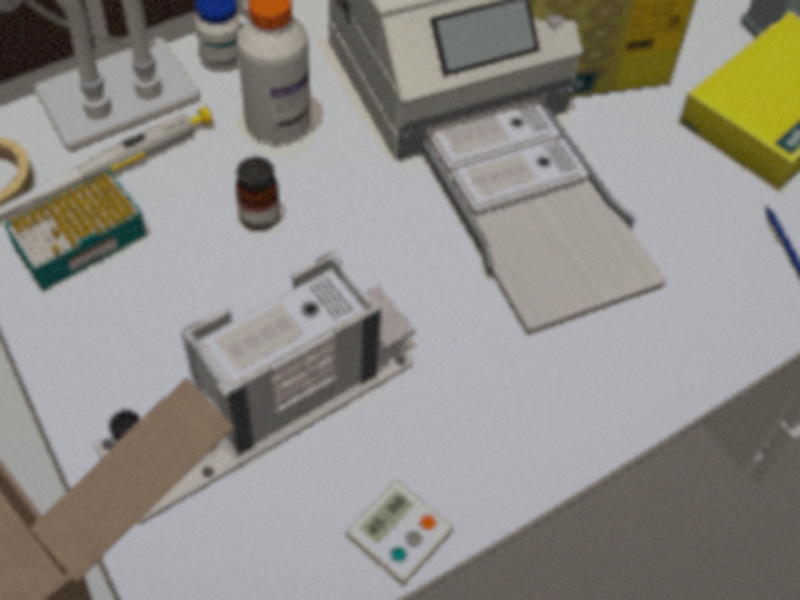

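View pics/top0c.png

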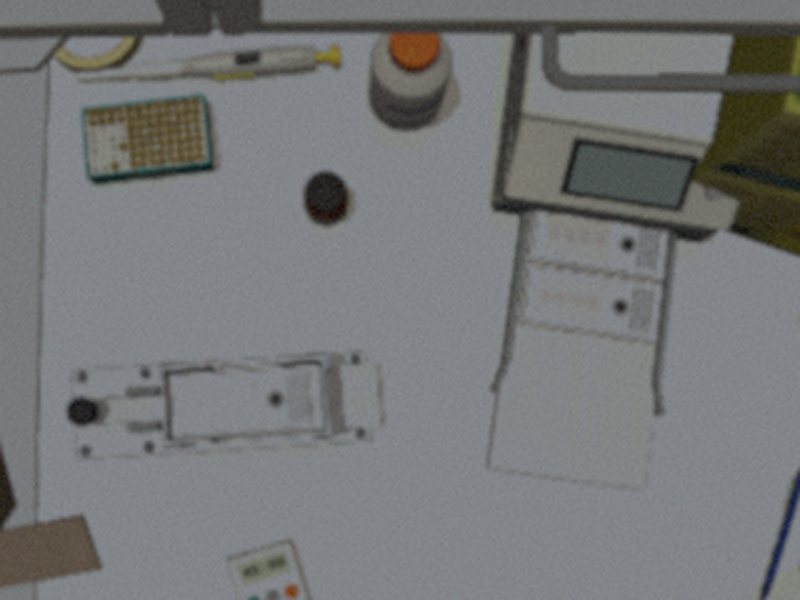

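The scene picture shows the magazine with its knob at about full-image (180,289), the lane with two white cartridges at about (335,190), and a cardboard flap near the knob. In the top picture the base runs left to right at a tilt of about 4°, and the lane end lies at (315,277)-(378,285). I'll fit both poses from these points.

```bash
cat > fit.py <<'E'
from h import *
from scipy.optimize import least_squares
np.set_printoptions(precision=4,suppress=True)
O=dict(scene=(130,120),top=(120,90))
def px(n,p): return np.array(p)/2.5+O[n]
def W(q,p):
    c,s=np.cos(q[2]),np.sin(q[2]); return np.array([q[0]+c*p[0]-s*p[1],q[1]+s*p[0]+c*p[1],p[2]])
def fit(obs,q0):
    f=lambda q:np.concatenate([proj(n,W(q,np.array(m)/1e3))-u for n,m,u in obs])
    r=least_squares(f,q0,loss="soft_l1"); return r.x,r.fun.reshape(-1,2)
mag=[("top",(146,0,91),px("top",(82,411))),("top",(170,-42,8),px("top",(74,369))),("top",(170,42,8),px("top",(82,457))),
("top",(-108,-42,8),px("top",(377,350))),("top",(-108,42,8),px("top",(375,440))),
("top",(-73,0,36),np.array([253.3,247.8])),("scene",(-73,0,36),np.array([275.3,250.5])),
("scene",(146,0,91),px("scene",(125,420))),("scene",(-73,36,114),px("scene",(380,305))),("scene",(-73,-36,114),px("scene",(332,255))),("scene",(73,-36,114),px("scene",(185,330)))]
an=[("top",(-245,75,12),px("top",(488,467))),("top",(-245,-75,12),px("top",(645,488))),
("scene",(-245,75,12),px("scene",(530,329))),("scene",(-245,-75,12),px("scene",(663,284))),("scene",(-203,0,12),np.array([360.9,227.]))]
E
python3 - <<'E'
from fit import *
for o,q in((mag,(.5,-.05,1.63)),(an,(.66,-.376,-.13))):
    q,r=fit(o,q); print(q,np.degrees(q[2])); print(r.T)
for a,b in (((190,380),(83,516)),((232,425),(100,570))):
    o1,v1=ray("scene",px("scene",a)); o2,v2=ray("top",px("top",b))
    k=np.linalg.lstsq(np.c_[v1,-v2],o2-o1,rcond=None)[0]; print("flap",o1+k[0]*v1,o2+k[1]*v2)
for p in ((520,322),(655,343),(525,262),(660,280)): print("row",atz("top",px("top",p),.03))
E
```

```text
[ 0.4989 -0.0499  1.6336] 93.60014999772467
[[ 0.0849  0.0399 -1.543  -3.5666 -0.1691  0.1443 -2.1576  0.5813  1.6018
   1.1744 -0.8276]
 [-0.0039  0.248   0.829  -0.003  -0.0321  0.8151  0.0653 -0.6714  0.0327
  -3.4985 -1.3263]]
[ 0.6677 -0.375  -0.1489] -8.531353512280345
[[-0.2865  0.2339 -0.8542  0.9132 -0.407 ]
 [ 0.4732  0.4665 -0.4691 -2.5271  0.4489]]
flap [0.4084 0.0596 0.2421] [0.4093 0.0611 0.2424]
flap [0.3695 0.0498 0.2371] [0.3691 0.0492 0.237 ]
row [ 0.5707 -0.2955  0.03  ]
row [ 0.5496 -0.4218  0.03  ]
row [ 0.6267 -0.3018  0.03  ]
row [ 0.6086 -0.4291  0.03  ]
```

```bash
python3 - <<'E'
import cv2,numpy as np
a=cv2.imread("pics/scene0.png")[180:384,0:260]; b=cv2.imread("pics/top0.png")[180:384,0:260]
cv2.imwrite("pics/left.png",cv2.resize(np.vstack([a,b])[:, :],None,fx=1.47,fy=1.47) if 0 else cv2.resize(np.hstack([a,b]),None,fx=1.5,fy=1.5))
E
```

```text
(no output)
```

View pics/left.png

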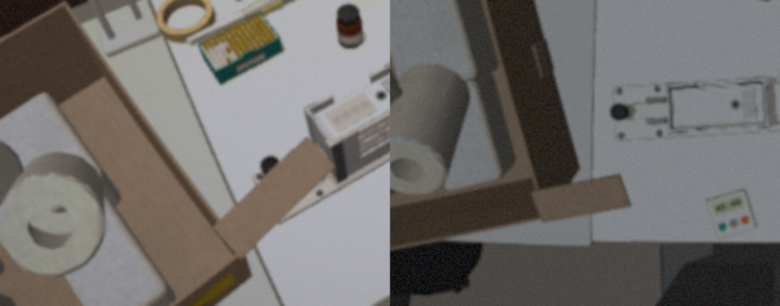

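The pictures show an open cardboard box on the left, with one flap reaching out at z≈0.24 near the knob. I'll check its clearance and compute the first move.

```bash
cat > mv.py <<'E'
from fit import *
QM=np.array([.4989,-.0499,1.6336]); QA=np.array([.6677,-.375,-.1489])
def to(p,yaw=None,k=None):
    """remaining world target -> tool-axis shift and turn from measured pose"""
    s=read_state(); x=np.array(s["tool_pos"]); y=s["tool_rot"][2]
    d=np.array(p)-x; c,n=np.cos(y),np.sin(y)
    print("t %.2f"%s["t"],"pos",x,"yaw %.4f"%y,"shift",[round(v,4) for v in (c*d[0]+n*d[1], n*d[0]-c*d[1], -d[2])],"turn",None if yaw is None else round(-(yaw-y),4))
E
python3 - <<'E'
from mv import *
def tri(a,b):
    o1,v1=ray("scene",a); o2,v2=ray("top",b)
    k=np.linalg.lstsq(np.c_[v1,-v2],o2-o1,rcond=None)[0]; return o1+k[0]*v1,o2+k[1]*v2
print(tri((144.7,335),(95,308)),tri((160,350),(98,327)))
for z in (.2,.24): print(atz("top",(123,300),z),atz("top",(103,180),z))
print("behind",W(QM,(.146+.013+.011+.025,-.006,.07)),"front",W(QM,(.170,-.006,.07)))
to((.45,-.25,.23),1.6336)
E
```

```text
(array([0.3805, 0.186 , 0.1942]), array([0.3815, 0.1882, 0.1949])) (array([0.3428, 0.1732, 0.202 ]), array([0.3456, 0.1788, 0.2034]))
[0.3987 0.1301 0.2   ] [0.6359 0.1778 0.2   ]
[0.4017 0.119  0.24  ] [0.6289 0.1646 0.24  ]
behind [0.4926 0.1451 0.07  ] front [0.4942 0.1201 0.07  ]
t 1.00 pos [ 0.2311 -0.5807  0.2313] yaw 0.3788 shift [np.float64(0.3257), np.float64(-0.2263), np.float64(0.0013)] turn -1.2548
```

```bash
python3 - <<'E'
from mv import *
# right half pixel picks of box upper right edge (top view) -> world at z .195/.2
im=cv2.imread("pics/top0.png"); 
for r in (200,230,250,270,285): print(r,[int(v) for v in im[r,60:140:3].mean(1)])
for p in ((80,250),(85,270),(90,290),(97,250),(120,285)): print(p,atz("top",p,.195),atz("top",p,0))
E
```

```text
200 [54, 55, 68, 54, 31, 38, 31, 32, 42, 37, 39, 28, 37, 39, 106, 116, 120, 120, 121, 123, 122, 122, 124, 125, 119, 110, 132]
230 [50, 48, 48, 67, 80, 81, 42, 34, 40, 38, 29, 37, 40, 42, 49, 33, 44, 121, 125, 119, 124, 122, 120, 120, 122, 98, 132]
250 [95, 52, 47, 47, 49, 70, 80, 73, 42, 35, 40, 36, 33, 35, 35, 33, 40, 28, 60, 123, 122, 123, 121, 120, 120, 99, 137]
270 [119, 116, 88, 54, 49, 45, 55, 78, 80, 78, 34, 43, 37, 28, 35, 34, 37, 33, 38, 28, 77, 126, 121, 119, 126, 118, 133]
285 [113, 114, 120, 100, 62, 49, 54, 49, 71, 82, 79, 44, 38, 29, 38, 28, 29, 35, 37, 35, 44, 35, 115, 118, 120, 110, 135]
(80, 250) [0.4955 0.222  0.195 ] [0.5006 0.2952 0.    ]
(85, 270) [0.4559 0.2104 0.195 ] [0.4529 0.2812 0.    ]
(90, 290) [0.4167 0.1991 0.195 ] [0.4056 0.2676 0.    ]
(97, 250) [0.4958 0.1866 0.195 ] [0.501  0.2525 0.    ]
(120, 285) [0.4275 0.138  0.195 ] [0.4187 0.1939 0.    ]
```

>>> carry_out --pt "0.033 -0.022 0 -0.12 0" --pt "0.033 -0.022 0 -0.12 0" --pt "0.036 -0.018 0 -0.12 0" --pt "0.038 -0.013 0 -0.12 0" --pt "0.039 -0.008 0 -0.12 0" --pt "0.04 -0.003 0 -0.12 0" --pt "0.04 0.002 0 -0.12 0" --pt "0.04 0.006 0 -0.12 0" --pt "0.039 0.01 0 -0.12 0" --pt "0.036 0.016 0 -0.12 0"

```text
t: 1.83
tool_pos: [0.428, -0.2309, 0.2317]
tool_rot: [3.141, 0.001, 1.585]
ft_force: [0.2, 0.3, -0.4]
gripper_width: 0.0
gripper_force: 0.0
```

>>> carry_out --pt "0.025 0.03 0 -0.048 0" --pt "0.03 0.025 0 0 0" --pt "0.038 0.016 0 0 0" --pt "0.04 0.008 0 0 0" --pt "0.04 0.006 0 0 0" --pt "0.04 0.004 0 0 0" --pt "0.04 0 0 0 0" --pt "0.04 0 0 0 0" --pt "0.03 0 0 0 0" --pt "0.0 0 0 0 0"

```text
t: 2.67
tool_pos: [0.4986, 0.1012, 0.2323]
tool_rot: [3.14, -0.004, 1.636]
ft_force: [0.1, -0.6, 0.5]
gripper_width: -0.0001
gripper_force: 0.0
```

```bash
python3 - <<'E'
from mv import *
to(W(QM,(.182,-.006,.2)),1.6336)
print("knob",landmark_of("pusher_knob","top")[:2]); cv2.imwrite("pics/s1.png",get_image("scene"))
print(read_state()["joints"])
E
```

```text
t 2.67 pos [0.4986 0.1012 0.2323] yaw 1.6364 shift [np.float64(0.0312), np.float64(-0.0031), np.float64(0.0323)] turn 0.0028
knob [{'at': [156.9, 255.1], 'confidence': 0.81}]
[ 0.2635  0.3811 -0.7054  1.798   0.2794  1.0641 -0.4844]
```

>>> carry_out --pt "0.02 -0.003 0 0 0" --pt "0.011 0 0.01 0 0" --pt "0 0 0.03 0 0" --pt "0 0 0.03 0 0" --pt "0 0 0.03 0 0" --pt "0 0 0.03 0 0" --pt "0 0 0.02 0 0" --pt "0 0 0.013 0 0" --pt "0 0 0 0 0"

```text
t: 3.52
tool_pos: [0.4939, 0.122, 0.0657]
tool_rot: [-3.137, 0.001, 1.625]
ft_force: [-0.2, 1.6, -0.2]
gripper_width: 0.0
gripper_force: 0.6
```

```bash
python3 - <<'E'
from mv import *
to(W(QM,(.113,-.003,.067)),1.6336); print(read_state()["ft_force"])
im=get_image("top"); im2=get_image("scene")
cv2.imwrite("pics/k.png",cv2.resize(np.hstack([im[200:300,110:290],im2[200:300,150:330]]),None,fx=2.2,fy=2.2,interpolation=cv2.INTER_CUBIC))
E
```

```text
t 3.52 pos [0.4939 0.122  0.0657] yaw 1.6247 shift [np.float64(-0.0589), np.float64(-0.0022), np.float64(-0.0013)] turn -0.0089
[-0.1626  1.647  -0.1928]
```

View pics/k.png

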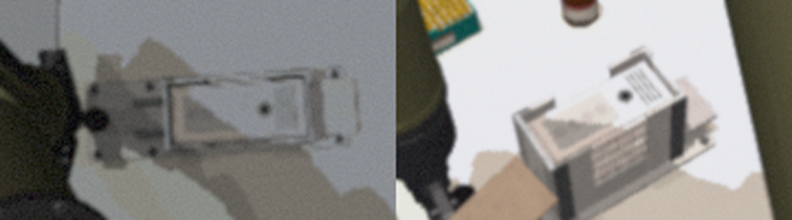

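The top picture shows the shut fingers just behind (left of) the knob at about (154,254), in line with it; the force suggests light contact. Pushing now.

>>> carry_out --pt "-0.006 0 0 -0.009 0" --pt "-0.008 0 0 0 0" --pt "-0.01 0 0 0 0" --pt "-0.01 0 0 0 0" --pt "-0.01 0 0 0 0" --pt "-0.007 0 0 0 0" --pt "0 0 0 0 0"

```text
t: 4.2
tool_pos: [0.4986, 0.0707, 0.0685]
tool_rot: [3.141, 0.001, 1.633]
ft_force: [0.2, 2.4, 1.1]
gripper_width: 0.0002
gripper_force: 1.2
```

```bash
python3 - <<'E'
from mv import *
to(W(QM,(.113,-.003,.067)),1.6336); print(read_state()["ft_force"])
E
```

```text
t 4.20 pos [0.4986 0.0707 0.0685] yaw 1.6328 shift [np.float64(-0.0074), np.float64(-0.0042), np.float64(0.0015)] turn -0.0008
[0.1714 2.4367 1.0879]
```

>>> carry_out --pt "-0.004 0 0 0 0" --pt "-0.003 0 0 0 0" --pt "-0.002 0 0 0 0" --pt "0 0 0 0 0"

```text
t: 4.53
tool_pos: [0.4988, 0.0667, 0.0685]
tool_rot: [3.141, -0.003, 1.638]
ft_force: [-0.4, 8.4, 1.6]
gripper_width: 0.0004
gripper_force: 4.5
```

>>> carry_out --pt "-0.003 0 0 0 0" --pt "-0.003 0 0 0 0" --pt "0 0 0 0 0"

```text
t: 4.78
tool_pos: [0.4989, 0.0662, 0.0688]
tool_rot: [3.139, -0.01, 1.642]
ft_force: [-3.7, 22.3, -0.0]
gripper_width: -0.0001
gripper_force: 11.7
```

>>> carry_out --pt "0.008 0 0 0 0" --pt "0.012 0 0 0 0" --pt "0.015 0 0 0 0" --pt "0.015 0 0 0 0" --pt "0.015 0 0 0 0" --pt "0.01 0 0 0 0" --pt "0 0 -0.02 0 0" --pt "0 0 -0.04 0 0" --pt "0 0 -0.04 0 0" --pt "0 0 -0.03 0 0"

```text
t: 5.62
tool_pos: [0.494, 0.1329, 0.2006]
tool_rot: [-3.142, 0.001, 1.636]
ft_force: [2.0, 0.2, -1.1]
gripper_width: 0.0003
gripper_force: 0.0
```

```bash
python3 - <<'E'
from mv import *
to(W(QM,(-.15,0,.2)),1.6336); print(read_state()["ft_force"])
E
```

```text
t 5.62 pos [0.494  0.1329 0.2006] yaw 1.6359 shift [np.float64(-0.3327), np.float64(-0.0074), np.float64(0.0006)] turn 0.0023
[ 2.0173  0.1808 -1.1305]
```

>>> carry_out --pt "-0.03 -0.001 0 0 0" --pt "-0.04 -0.001 0 0 0" --pt "-0.041 -0.001 0 0 0" --pt "-0.041 -0.001 0 0 0" --pt "-0.041 -0.001 0 0 0" --pt "-0.041 -0.001 0 0 1" --pt "-0.041 -0.001 0 0 1" --pt "-0.038 0 0 0 1" --pt "-0.02 0 0 0.002 1" --pt "0 0 0 0 1"

```text
t: 6.45
tool_pos: [0.5072, -0.2068, 0.1971]
tool_rot: [-3.138, 0.003, 1.624]
ft_force: [-0.6, -0.4, 0.4]
gripper_width: 0.0608
gripper_force: 0.0
```

```bash
python3 - <<'E'
from mv import *
to(W(QM,(-.113,0,.06)),1.6336)
im=get_image("top"); im2=get_image("scene")
print(landmark_of("gate","top")[:1],landmark_of("gate","scene")[:1],landmark_of("pusher_knob","top")[:1])
for c in ("top","scene"): print(landmark_of("stack_1",c)[:3])
cv2.imwrite("pics/n.png",np.hstack([cv2.resize(im[200:300,140:300],None,fx=2.5,fy=2.5,interpolation=cv2.INTER_CUBIC),cv2.resize(im2[210:310,170:330],None,fx=2.5,fy=2.5,interpolation=cv2.INTER_CUBIC)]))
print("gate",proj("top",W(QM,(-.073,0,.036))),"nose",proj("top",W(QM,(-.120,0,.054))),proj("scene",W(QM,(-.120,0,.054))))
E
```

```text
t 6.45 pos [ 0.5072 -0.2068  0.1971] yaw 1.6244 shift [np.float64(0.0441), np.float64(0.0011), np.float64(0.1371)] turn -0.0092
[{'at': [251.9, 248.7], 'confidence': 0.89}] [{'at': [274.1, 249.6], 'confidence': 0.93}] [{'at': [154.8, 252.4], 'confidence': 0.8}]
[{'at': [243.8, 250.1], 'confidence': 0.92}, {'at': [218.8, 247.4], 'confidence': 0.82}, {'at': [249.3, 171.0], 'confidence': 0.68}]
[{'at': [264.3, 258.2], 'confidence': 0.81}, {'at': [247.9, 263.9], 'confidence': 0.7}, {'at': [241.0, 258.5], 'confidence': 0.58}]
gate [253.4251 248.6112] nose [274.2784 246.8942] [290.6998 236.2167]
```

View pics/n.png

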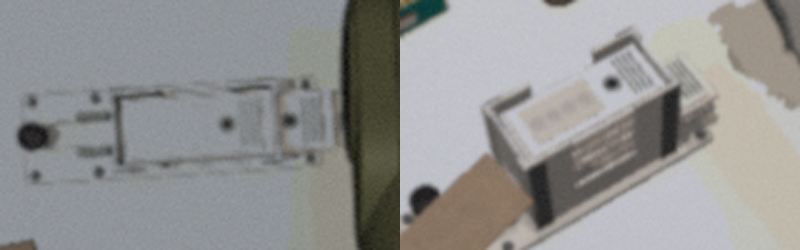

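The nose stands out of the gate: its end is at top pixel (274,247), as predicted, and the knob is back at (154,253). Now I'll descend around it.

>>> carry_out --pt "0.015 0.001 0.01 -0.009 1" --pt "0.02 0 0.03 0 1" --pt "0.002 0 0.035 0 1" --pt "0 0 0.03 0 1" --pt "0 0 0.02 0 1" --pt "0 0 0 0 1"

```text
t: 7.3
tool_pos: [0.505, -0.1613, 0.0699]
tool_rot: [-3.136, -0.002, 1.645]
ft_force: [-1.1, -0.5, 1.3]
gripper_width: 0.0854
gripper_force: 0.0
```

```bash
python3 - <<'E'
from mv import *
to(W(QM,(-.117,0,.038)),1.6336);print(read_state()["gripper_width"])
E
```

```text
t 7.30 pos [ 0.505  -0.1613  0.0699] yaw 1.6449 shift [np.float64(-0.0055), np.float64(0.0009), np.float64(0.0319)] turn 0.0113
0.08540001225444438
```

>>> carry_out --pt "-0.005 0.001 0.01 0.005 1" --pt "0 0 0.01 0 1" --pt "0 0 0.01 0 1" --pt "0 0 0 0 1" --pt "0 0 0 0 1"

```text
t: 7.72
tool_pos: [0.5086, -0.1676, 0.0432]
tool_rot: [-3.141, -0.0, 1.638]
ft_force: [-0.0, 0.1, 0.1]
gripper_width: 0.0856
gripper_force: 0.0
```

```bash
python3 - <<'E'
from mv import *
to(W(QM,(-.117,0,.038)),1.6336);print(read_state()["ft_force"])
E
```

```text
t 7.72 pos [ 0.5086 -0.1676  0.0432] yaw 1.6377 shift [np.float64(0.0011), np.float64(-0.0023), np.float64(0.0052)] turn 0.0041
[-0.016   0.0567  0.056 ]
```

>>> carry_out --pt "0.001 -0.002 0.006 0.004 1" --pt "0 0 0 0 1" --pt "0 0 0 0 0.3" --pt "0 0 0 0 0.3" --pt "0 0 0 0 0.3" --pt "0 0 0 0 0.3" --pt "0 0 0 0 0.3"

```text
t: 8.3
tool_pos: [0.5071, -0.1668, 0.038]
tool_rot: [3.141, 0.001, 1.634]
ft_force: [-1.1, -0.2, 5.3]
gripper_width: 0.054
gripper_force: 62.5
```

>>> carry_out --pt "-0.003 0 -0.0005 0 0.3" --pt "-0.006 0 0 0 0.3" --pt "-0.008 0 0 0 0.3" --pt "-0.008 0 0 0 0.3" --pt "-0.008 0 0 0 0.3" --pt "-0.008 0 0 0 0.3" --pt "-0.006 0 0 0 0.3" --pt "-0.003 0 0 0 0.3" --pt "0 0 0 0 0.3"

```text
t: 9.05
tool_pos: [0.5096, -0.2183, 0.0376]
tool_rot: [-3.141, 0.001, 1.632]
ft_force: [0.1, -1.5, 1.7]
gripper_width: 0.054
gripper_force: 63.4
```

```bash
python3 - <<'E'
from mv import *
to(W(QM,(-.117,0,.038)),1.6336)
im=get_image("top"); im2=get_image("scene")
cv2.imwrite("pics/d.png",np.hstack([cv2.resize(im[200:300,180:340],None,fx=2.5,fy=2.5,interpolation=cv2.INTER_CUBIC),cv2.resize(im2[190:290,210:370],None,fx=2.5,fy=2.5,interpolation=cv2.INTER_CUBIC)]))
E
```

```text
t 9.05 pos [ 0.5096 -0.2183  0.0376] yaw 1.6319 shift [np.float64(0.0518), np.float64(-0.0002), np.float64(-0.0004)] turn -0.0017
```

View pics/d.png

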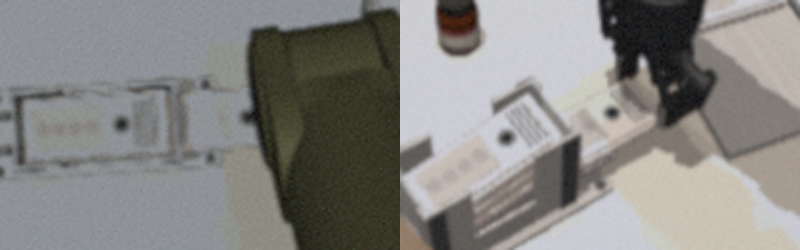

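The cartridge has come about 52 mm further out, held by its nose. I'll release and regrip nearer its middle.

>>> carry_out --pt "0 0 0 0 1" --pt "0 0 0 0 1" --pt "0 0 0 0 1" --pt "0.01 0 0 0 1" --pt "0.015 0 0 0 1" --pt "0.013 0 0 0 1" --pt "0.01 0 0 0 1" --pt "0 0 0 0 1" --pt "0 0 0 0 1"

```text
t: 9.9
tool_pos: [0.5069, -0.1679, 0.0379]
tool_rot: [-3.142, 0.0, 1.636]
ft_force: [0.5, -0.2, 0.1]
gripper_width: 0.0856
gripper_force: 0.0
```

>>> carry_out --pt "0 0 0 0 0.3" --pt "0 0 0 0 0.3" --pt "0 0 0 0 0.3" --pt "0 0 0 0 0.3" --pt "0 0 0 0 0.3" --pt "0 0 0 0 0.3"

```text
t: 10.4
tool_pos: [0.5071, -0.1696, 0.038]
tool_rot: [3.141, 0.001, 1.633]
ft_force: [-0.8, -2.6, 4.3]
gripper_width: 0.0547
gripper_force: 63.2
```

>>> carry_out --pt "-0.004 0 0 0 0.3" --pt "-0.008 0 0 0 0.3" --pt "-0.01 0 0 0 0.3" --pt "-0.012 0 0 0 0.3" --pt "-0.012 0 0 0 0.3" --pt "-0.012 0 0 0 0.3" --pt "-0.012 0 0 0 0.3" --pt "-0.012 0 0 0 0.3" --pt "-0.01 0 0 0 0.3" --pt "0 0 0 0 0.3"

```text
t: 11.23
tool_pos: [0.5118, -0.264, 0.0372]
tool_rot: [-3.141, 0.001, 1.63]
ft_force: [-0.2, 0.7, -0.5]
gripper_width: 0.0543
gripper_force: 63.3
```

>>> carry_out --pt "-0.008 0 0 0 0.3" --pt "0 0 -0.01 0 0.3" --pt "0 0 -0.015 0 0.3" --pt "0 0 -0.01 0 0.3" --pt "0 0 0 0 0.3"

```text
t: 11.65
tool_pos: [0.5146, -0.2683, 0.0754]
tool_rot: [3.138, 0.002, 1.635]
ft_force: [0.4, 0.2, -0.7]
gripper_width: 0.0543
gripper_force: 63.3
```

```bash
python3 - <<'E'
from mv import *
to(W(QA,(-.203,.0,.1)),-.1489+np.pi/2)
im=get_image("top"); im2=get_image("scene")
for c in ("top","scene"): print([(np.round(d["at"],1),round(d["confidence"],2)) for d in landmark_of("row_1",c)[:5]])
cv2.imwrite("pics/e.png",np.hstack([cv2.resize(im[170:330,180:400],None,fx=1.8,fy=1.8,interpolation=cv2.INTER_CUBIC),cv2.resize(im2[150:310,190:410],None,fx=1.8,fy=1.8,interpolation=cv2.INTER_CUBIC)]))
E
```

```text
t 11.65 pos [ 0.5146 -0.2683  0.0754] yaw 1.6347 shift [np.float64(-0.0734), np.float64(-0.0525), np.float64(-0.0246)] turn 0.2128
[(array([358.9, 187.6]), 0.76)]
[(array([337.4, 193.5]), 0.66)]
```

View pics/e.png

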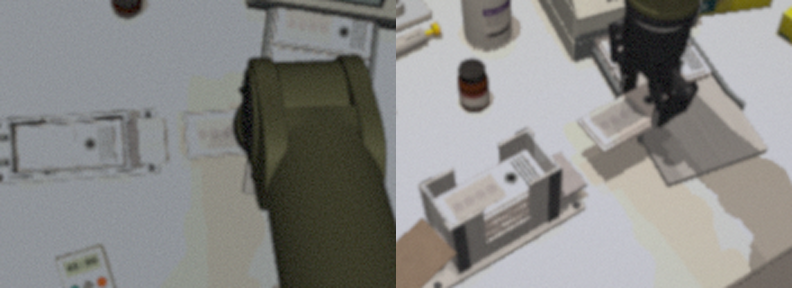

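```bash
python3 - <<'E'
from mv import *
t=atz("top",(282.8,244),.091); print("tail",t)
c,s=np.cos(QA[2]),np.sin(QA[2]); R=np.array([[c,-s],[s,c]])
for p in ((.5918,-.3638),(.5888,-.3641),(.6467,-.3759),(.6425,-.3676),(.5707,-.2955),(.5496,-.4218),(.6267,-.3018),(.6086,-.4291)): print(R.T@(np.array(p)-QA[:2]))
to(W(QA,(-.203,-.013,.1)),-.1489+np.pi/2)
E
```

```text
tail [ 0.5113 -0.187   0.091 ]
[-0.0767 -0.0002]
[-0.0796 -0.0009]
[-0.0206 -0.004 ]
[-0.026   0.0036]
[-0.1077  0.0642]
[-0.1099 -0.0638]
[-0.0514  0.0663]
[-0.0504 -0.0623]
t 11.85 pos [ 0.5127 -0.2683  0.0725] yaw 1.6342 shift [np.float64(-0.0863), np.float64(-0.0533), np.float64(-0.0275)] turn 0.2123
```

>>> carry_out --pt "-0.01 -0.007 -0.01 0 0.3" --pt "-0.018 -0.012 -0.01 0 0.3" --pt "-0.02 -0.012 0 0 0.3" --pt "-0.02 -0.012 0 0 0.3" --pt "-0.014 -0.007 0 0 0.3" --pt "-0.006 -0.003 0 0 0.3" --pt "0 0 0 0.07 0.3" --pt "0 0 0 0.07 0.3" --pt "0 0 0 0.072 0.3" --pt "0 0 0 0 0.3"

```text
t: 12.68
tool_pos: [0.4661, -0.3586, 0.0924]
tool_rot: [-3.141, -0.001, 1.42]
ft_force: [-0.8, 0.0, -1.4]
gripper_width: 0.0546
gripper_force: 63.4
```

```bash
python3 - <<'E'
from mv import *
get_image("scene");
to(W(QA,(-.203,-.0145,.02)),-.1489+np.pi/2)
E
```

```text
t 12.73 pos [ 0.466  -0.3587  0.0924] yaw 1.4241 shift [np.float64(-0.0007), np.float64(-0.0012), np.float64(0.0724)] turn 0.0022
```

>>> carry_out --pt "0 -0.001 0.012 0.002 0.3" --pt "0 0 0.018 0 0.3" --pt "0 0 0.018 0 0.3" --pt "0 0 0.014 0 0.3" --pt "0 0 0.008 0 0.3" --pt "0 0 0.004 0 0.3" --pt "0 0 0.002 0 0.3" --pt "0 0 0.001 0 0.3" --pt "0 0 0 0 0.3"

```text
t: 13.48
tool_pos: [0.4651, -0.3597, 0.0162]
tool_rot: [3.141, 0.0, 1.42]
ft_force: [-0.1, 0.1, -0.3]
gripper_width: 0.0541
gripper_force: 63.4
```

>>> carry_out --pt "0 0 0.001 0 0.3" --pt "0 0 0.001 0 0.3" --pt "0 0 0 0 0.3"

```text
t: 13.73
tool_pos: [0.465, -0.3598, 0.0141]
tool_rot: [3.141, 0.0, 1.42]
ft_force: [-0.6, 0.6, -0.1]
gripper_width: 0.0545
gripper_force: 63.5
```

>>> carry_out --pt "0 0 0.001 0 0.3" --pt "0 0 0.001 0 0.3" --pt "0 0 0 0 0.3"

```text
t: 13.98
tool_pos: [0.4654, -0.3599, 0.014]
tool_rot: [3.14, 0.002, 1.42]
ft_force: [-4.3, 2.3, 17.7]
gripper_width: 0.0548
gripper_force: 65.4
```

Touching down (17.7 N). Release and rise.

>>> carry_out --pt "0 0 -0.001 0 0.3" --pt "0 0 -0.001 0 1" --pt "0 0 0 0 1" --pt "0 0 0 0 1" --pt "0 0 0 0 1" --pt "0 0 -0.02 0 1" --pt "0 0 -0.035 0 1" --pt "0 0 -0.035 0 1" --pt "0 0 -0.02 0 1" --pt "0 0 0 0 1"

```text
t: 14.82
tool_pos: [0.4671, -0.3605, 0.1283]
tool_rot: [3.135, 0.003, 1.42]
ft_force: [0.8, 0.1, 0.7]
gripper_width: 0.0852
gripper_force: 0.0
```

```bash
python3 - <<'E'
from mv import *
get_image("top"); im2=get_image("scene")
c,s=np.cos(QA[2]),np.sin(QA[2]); R=np.array([[c,-s],[s,c]])
for d in landmark_of("row_1","scene")[:4]: print(np.round(d["at"],1),round(d["confidence"],2),R.T@(atz("scene",d["at"],.012)[:2]-QA[:2]))
cv2.imwrite("pics/l.png",cv2.resize(im2[140:300,260:460],None,fx=3,fy=3,interpolation=cv2.INTER_CUBIC))
to(W(QA,(-.265,0,.10)),-.1489)
E
```

```text
[327.5 178.5] 0.87 [-0.0311  0.0014]
[324.6 174. ] 0.7 [-0.0137  0.0012]
[338.2 190.3] 0.63 [-0.0782 -0.0055]
t 14.97 pos [ 0.4642 -0.3596  0.1232] yaw 1.4196 shift [np.float64(0.0148), np.float64(-0.0615), np.float64(0.0232)] turn 1.5685
```

View pics/l.png

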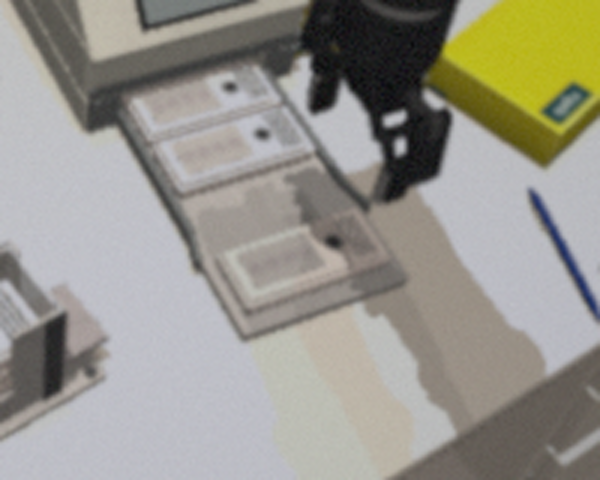

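>>> carry_out --pt "0.005 -0.025 0 0 1" --pt "0.005 -0.025 0 0 1" --pt "0.005 -0.012 0 0.1 1" --pt "0 0 0 0.12 1" --pt "0 0 0 0.12 1" --pt "0 0 0 0.12 1" --pt "0 0 0 0.12 1" --pt "0 0 0 0.12 1" --pt "0 0 0 0.12 1" --pt "0 0 0 0.12 1"

```text
t: 15.8
tool_pos: [0.4048, -0.3349, 0.1222]
tool_rot: [-3.139, 0.001, 0.474]
ft_force: [0.2, 0.2, -0.2]
gripper_width: 0.0855
gripper_force: 0.0
```

>>> carry_out --pt "0 0 0 0.12 1" --pt "0 0 0 0.12 1" --pt "0 0 0 0.12 1" --pt "0 0 0 0.12 1" --pt "0 0 0 0.12 1" --pt "0 0 0 0.028 1" --pt "0 0 0 0 1" --pt "0 0 0 0 1"

```text
t: 16.47
tool_pos: [0.4054, -0.335, 0.123]
tool_rot: [-3.141, 0.001, -0.144]
ft_force: [0.8, 0.3, 0.2]
gripper_width: 0.0856
gripper_force: 0.0
```

```bash
python3 - <<'E'
from mv import *
to(W(QA,(-.265,0,.004)),-.1489); print(read_state()["joints"])
E
```

```text
t 16.47 pos [ 0.4054 -0.335   0.123 ] yaw -0.1445 shift [np.float64(0.0004), np.float64(0.0006), np.float64(0.119)] turn 0.0044
[ 0.7351  0.4727 -0.1327  1.908   0.0871  0.768  -1.1613]
```

>>> carry_out --pt "0 0 0.02 0.004 1" --pt "0 0 0.03 0 1" --pt "0 0 0.03 0 1" --pt "0 0 0.02 0 1" --pt "0 0 0.012 0 1" --pt "0 0 0.006 0 1" --pt "0 0 0 0 1" --pt "0 0 0 0 1"

```text
t: 17.13
tool_pos: [0.4057, -0.3355, 0.0059]
tool_rot: [-3.141, 0.0, -0.151]
ft_force: [0.3, 0.3, 0.1]
gripper_width: 0.0857
gripper_force: 0.0
```

>>> carry_out --pt "0.008 0 0 0 1" --pt "0.008 0 0 0 1" --pt "0.006 0 0 0 1" --pt "0.006 0 0 0 1" --pt "0.006 0 0 0 1" --pt "0.006 0 0 0 1" --pt "0.006 0 0 0 1" --pt "0.006 0 0 0 1" --pt "0.006 0 0 0 1" --pt "0 0 0 0 1"

```text
t: 17.97
tool_pos: [0.4647, -0.3442, 0.0058]
tool_rot: [3.142, -0.001, -0.151]
ft_force: [1.2, 0.3, -0.7]
gripper_width: 0.0855
gripper_force: 0.0
```

```bash
python3 - <<'E'
from mv import *
to(W(QA,(-.127,0,.004)),-.1489); print(read_state()["ft_force"],read_state()["ft_torque"])
im2=get_image("scene");get_image("top")
cv2.imwrite("pics/p.png",cv2.resize(im2[140:300,260:460],None,fx=3,fy=3,interpolation=cv2.INTER_CUBIC))
E
```

```text
t 17.97 pos [ 0.4647 -0.3442  0.0058] yaw -0.1513 shift [np.float64(0.0783), np.float64(0.0002), np.float64(0.0018)] turn -0.0024
[ 1.1632  0.3056 -0.6632] [-0.0255  0.0172 -0.0373]
```

View pics/p.png

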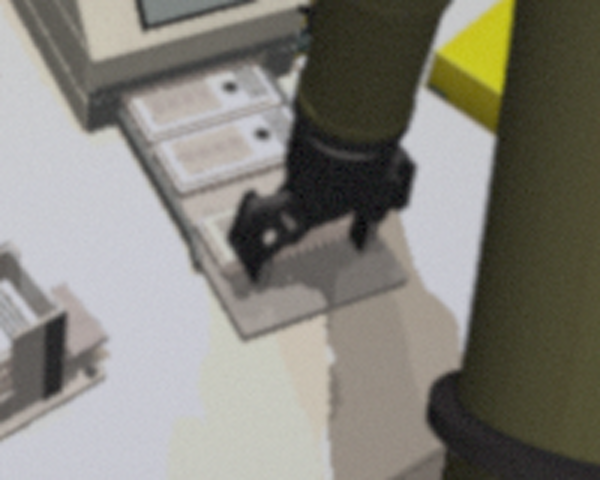

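The two fingers are behind the new cartridge and push it evenly into the guides. Continuing.

>>> carry_out --pt "0.006 0 0 0 1" --pt "0.006 0 0 0 1" --pt "0.006 0 0 0 1" --pt "0.006 0 0 0 1" --pt "0.006 0 0 0 1" --pt "0.006 0 0 0 1" --pt "0.006 0 0 0 1" --pt "0.006 0 0 0 1" --pt "0.004 0 0 0 1" --pt "0 0 0 0 1"

```text
t: 18.9
tool_pos: [0.5157, -0.352, 0.0057]
tool_rot: [-3.142, -0.001, -0.152]
ft_force: [0.4, -0.0, 0.2]
gripper_width: 0.0852
gripper_force: 0.0
```

>>> carry_out --pt "0.004 0 0 0 1" --pt "0.004 0 0 0 1" --pt "0.004 0 0 0 1" --pt "0.003 0 0 0 1" --pt "0 0 0 0 1"

```text
t: 19.32
tool_pos: [0.5302, -0.3544, 0.0058]
tool_rot: [3.142, -0.001, -0.152]
ft_force: [-0.2, -0.1, 1.6]
gripper_width: 0.0853
gripper_force: 0.0
```

```bash
python3 - <<'E'
from mv import *
to(W(QA,(-.127,0,.004)),-.1489); print(read_state()["ft_force"],read_state()["ft_torque"])
E
```

```text
t 19.32 pos [ 0.5302 -0.3544  0.0058] yaw -0.1518 shift [np.float64(0.012), np.float64(-0.0), np.float64(0.0018)] turn -0.0029
[-0.199  -0.086   1.5529] [0.0078 0.0518 0.0002]
```

>>> carry_out --pt "0.003 0 0 0.002 1" --pt "0.003 0 0 0 1" --pt "0.002 0 0 0 1" --pt "0.002 0 0 0 1" --pt "0 0 0 0 1"

```text
t: 19.73
tool_pos: [0.5397, -0.3559, 0.0058]
tool_rot: [3.142, -0.001, -0.154]
ft_force: [-0.3, 0.1, 0.2]
gripper_width: 0.0854
gripper_force: 0.0
```

>>> carry_out --pt "0.002 0 0 0 1" --pt "0.002 0 0 0 1" --pt "0 0 0 0 1"

```text
t: 19.98
tool_pos: [0.5419, -0.3563, 0.0055]
tool_rot: [-3.141, 0.003, -0.155]
ft_force: [-4.7, 1.3, 2.0]
gripper_width: 0.0856
gripper_force: 2.0
```

>>> carry_out --pt "0.002 0 0 0 1" --pt "0.002 0 0 0 1" --pt "0 0 0 0 1"

```text
t: 20.23
tool_pos: [0.542, -0.3563, 0.0048]
tool_rot: [-3.14, 0.01, -0.156]
ft_force: [-12.0, 4.3, 5.9]
gripper_width: 0.0853
gripper_force: 6.6
```

>>> carry_out --pt "0.002 0 0 -0.006 1" --pt "0.001 0 0 0 1" --pt "0 0 0 0 1"

```text
t: 20.48
tool_pos: [0.5418, -0.3567, 0.0043]
tool_rot: [-3.139, 0.015, -0.153]
ft_force: [-19.8, 4.6, 9.2]
gripper_width: 0.0858
gripper_force: 10.1
```

```bash
python3 - <<'E'
from mv import *
to(W(QA,(-.127,0,.004)),-.1489); print(read_state()["ft_force"],read_state()["ft_torque"])
E
```

```text
t 20.48 pos [ 0.5418 -0.3567  0.0043] yaw -0.1525 shift [np.float64(0.0002), np.float64(-0.0006), np.float64(0.0003)] turn -0.0036
[-19.8403   4.5673   9.1881] [ 0.6087  3.9082 -0.8802]
```

Firmly home. I'll back off straight, rise and check.

>>> carry_out --pt "-0.006 0 0 0 1" --pt "-0.01 0 0 0 1" --pt "-0.02 0 0 0 1" --pt "-0.03 0 0 0 1" --pt "-0.03 0 -0.01 0 1" --pt "-0.01 0 -0.03 0 1" --pt "0 0 -0.04 0 1" --pt "0 0 -0.04 0 1" --pt "0 0 -0.04 0 1" --pt "0 0 -0.02 0 1"

```text
t: 21.32
tool_pos: [0.4471, -0.343, 0.1912]
tool_rot: [3.138, -0.007, -0.148]
ft_force: [0.1, -1.1, 0.6]
gripper_width: 0.0854
gripper_force: 0.0
```

>>> carry_out --pt "0 0.03 0 0 1" --pt "-0.01 0.035 0 0 1" --pt "-0.01 0.035 0 0 1" --pt "-0.02 0.035 0 0 1" --pt "-0.02 0.035 0 0 1" --pt "-0.02 0.03 0 0 1" --pt "0 0 0 0 1"

```text
t: 21.9
tool_pos: [0.3284, -0.5354, 0.1857]
tool_rot: [3.136, 0.003, -0.159]
ft_force: [-0.9, -1.2, -1.0]
gripper_width: 0.0853
gripper_force: 0.0
```

```bash
python3 - <<'E'
from mv import *
a=get_image("top"); b=get_image("scene")
cv2.imwrite("pics/f.png",np.hstack([cv2.resize(a[120:300,310:400],None,fx=3,fy=3,interpolation=cv2.INTER_CUBIC),cv2.resize(b[140:320,230:400],None,fx=3,fy=3,interpolation=cv2.INTER_CUBIC)]))
for p in ((-.116,.065,.03),(-.116,-.065,.03),(-.06,.065,.03),(-.06,-.065,.03)): print(3*(proj("top",W(QA,p))-[310,120]),3*(proj("scene",W(QA,p))-[230,140])+[270,0])
E
```

```text
[ 51.6494 306.8488] [542.7627 193.036 ]
[216.631  329.6964] [680.5146 148.7042]
[ 60.3739 235.5028] [513.0578 144.956 ]
[224.1574 258.5891] [647.7556 103.5799]
```

View pics/f.png

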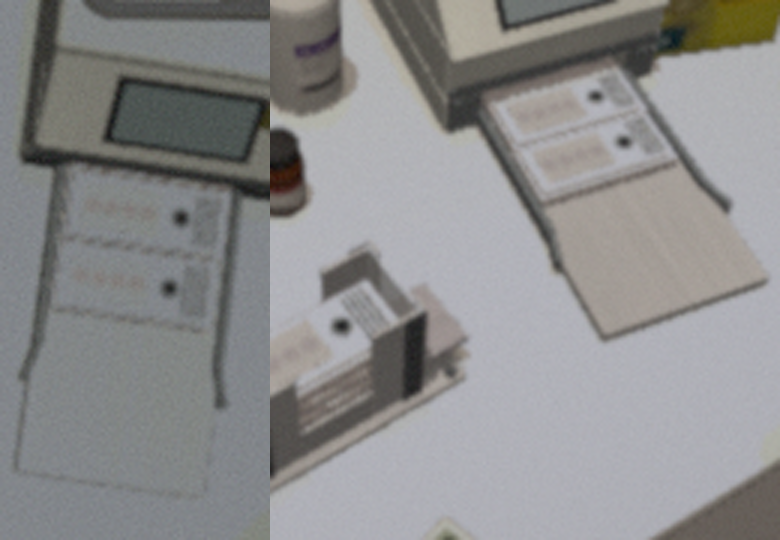

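The final picture shows the rear edge of the row at the predicted place for fully home (top crop about (52,310) to (212,330)). The cartridges are square and touching, three remain in the magazine, and the bottles have not moved.

```bash
python3 -c "from cell import *; print(hand_in())"
```

```text
the job is handed in; nothing more can be done
None
```

The lowest cartridge is out of the magazine and lies face up behind the two waiting ones; I pushed the row against the analyser's stop until it held firm at about 20 N, and the job is handed in at about 22 s of the 61 s. In the last pictures the visible cartridges lay square and touching, the first being out of sight inside the analyser, and the other three had dropped one place with the bottles undisturbed; `hand_in` gave no verdict.

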